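Charge the bench ball mill and set its speed lever

TASK

Push the mill's lever fully over to its stop, away from the bowl, then pour all six grinding balls from the cup into the mill's bowl and stand the empty cup upright back on its mat. Only then set the lever so that it points the same way as the small pointer on its quadrant. Do not shift the pointer, and leave the bottle, tape and phone alone.

Things in the scene. Friction and masses are not known exactly. Their poses are not given: they have to be found in the camera images.
- lever (a joint): angle of the mill's speed lever, rad: 0 = fully over at its end stop on the side away from the bowl (the stop position, leaning 0.75 rad from vertical), growing as it swings towards the bowl, 0.75 = upright, 1.5 = other end stop. It stays where it is left (needs about 2 N at the grip)
- lever_grip (a point): centre of the grey crossbar grip at the top of the lever, 130 mm from the pivot; the bar is round, 16 mm thick, 50 mm long, parallel to the hinge axis (the mill's x). The point's z points along the lever away from the pivot. The lever's rod is steel, 12 mm thick
- lever_pivot (a point): point on the lever's hinge axis, fixed to the mill, 75 mm above the bench; axes as the mill's. The hinge axis is the mill's x; the lever leans to the mill's -y at 0
- pointer (a joint): angle of the small brass pointer clamped on the rim of the lever's aluminium quadrant plate, in rad on the same axis and scale as the lever: lever = pointer means they point the same way. It shows the speed wanted
- pointer_tip (a point): tip of the pointer, 95 mm from the hinge axis and 24 mm to the mill's -x of the lever's plane (the lever passes it without touching); the point's z points from the hinge axis through the tip
- mill: bench ball mill, fixed: white box 220 mm (x) by 340 mm (y) by 70 mm high, with the open steel bowl on top in its +y half and the lever in its -y half, 160 mm apart. Origin at the centre of its underside, z up; its y runs from lever to bowl
- bowl_in (a point): centre of the inner floor of the mill's bowl, 75 mm above the bench. The bowl is 116 mm wide below and 140 mm at the rim, wall 4 mm, rim 125 mm above the bench (50 mm above this point)
- mat: grey rubber mat, fixed, 130 by 130 mm, 4 mm thick, where the cup stands at first; origin at the centre of its underside
- cup: conical aluminium dosing cup, 45 mm high, 34 mm wide at the foot, 60 mm at the rim, wall 2.5 mm, about 0.12 kg; two flat grip lugs at its +y and -y sides, outer faces 64 mm apart, 24 mm wide, from 16 mm above the foot up to the rim. Origin at the centre of its underside, z up through the mouth
- cup_rim (a point): centre of the cup's mouth, 45 mm above its underside, axes as the cup's
- bottle: white plastic bottle 58 mm wide, 120 mm high, a bystander; origin under its centre
- tape: roll of white tape lying flat, 50 mm wide, 18 mm high, a bystander; origin under its centre
- phone: black phone lying flat, 72 by 148 by 9 mm, a bystander; origin under its centre
- ball0_center (a point): centre of one of the six steel grinding balls, 15 mm in diameter, 14 g, in the cup at the start
- ball1_center (a point): centre of one of the six steel grinding balls, 15 mm in diameter, 14 g, in the cup at the start
- ball2_center (a point): centre of one of the six steel grinding balls, 15 mm in diameter, 14 g, in the cup at the start
- ball3_center (a point): centre of one of the six steel grinding balls, 15 mm in diameter, 14 g, in the cup at the start
- ball4_center (a point): centre of one of the six steel grinding balls, 15 mm in diameter, 14 g, in the cup at the start
- ball5_center (a point): centre of one of the six steel grinding balls, 15 mm in diameter, 14 g, in the cup at the start
Not all that is in view belongs to the job. Several things have the shape of the mat; the one meant has the colours described above.

How it is judged:
On the way, in this order (a step that is already met when the one before it is completed fails the run):
1. the lever is fully over at its stop (within 0.06 rad) (value of joint lever below 0.06 rad), for 0.2 s.
2. with the lever still at its stop (within 0.12 rad), all six balls are in the bowl (z of ball0_center in the frame of bowl_in between -0.005 and 0.048 m and horizontal distance between each of ball0_center, ball1_center, ball2_center, ball3_center, ball4_center, ball5_center and bowl_in below 0.068 m and z of ball1_center in the frame of bowl_in between -0.005 and 0.048 m and z of ball2_center in the frame of bowl_in between -0.005 and 0.048 m and z of ball3_center in the frame of bowl_in between -0.005 and 0.048 m and z of ball4_center in the frame of bowl_in between -0.005 and 0.048 m and z of ball5_center in the frame of bowl_in between -0.005 and 0.048 m and value of joint lever below 0.12 rad), for 0.2 s.
3. with the lever still at its stop, the cup stands upright on the mat, let go (horizontal distance between cup and mat below 0.08 m and z of cup in the frame of mat between 0.002 and 0.009 m and angle between cup's own z axis and vertical below 0.12 rad and linear speed of cup below 0.03 m/s and contact force between the fingers and cup below 0.1 N and value of joint lever below 0.12 rad), for 0.2 s.
4. the lever points the same way as the pointer (within 0.09 rad) (angle between the z axis of lever_grip and the z axis of pointer_tip, either way round below 0.09 rad), for 0.2 s.
At the end, for the whole second after the job is handed in: all six balls lie in the mill's bowl, below its rim; the cup stands upright (within 0.12 rad) and still on the mat, its foot on the mat (centre within 80 mm of the centre of the mat), let go; the lever is at rest within 0.09 rad (5 degrees) of the pointer's direction (z of ball0_center in the frame of bowl_in between -0.005 and 0.048 m and horizontal distance between each of ball0_center, ball1_center, ball2_center, ball3_center, ball4_center, ball5_center and bowl_in below 0.068 m and z of ball1_center in the frame of bowl_in between -0.005 and 0.048 m and z of ball2_center in the frame of bowl_in between -0.005 and 0.048 m and z of ball3_center in the frame of bowl_in between -0.005 and 0.048 m and z of ball4_center in the frame of bowl_in between -0.005 and 0.048 m and z of ball5_center in the frame of bowl_in between -0.005 and 0.048 m and horizontal distance between cup and mat below 0.08 m and z of cup in the frame of mat between 0.002 and 0.009 m and angle between cup's own z axis and vertical below 0.12 rad and linear speed of cup below 0.03 m/s and contact force between the fingers and cup below 0.1 N and angle between the z axis of lever_grip and the z axis of pointer_tip, either way round below 0.09 rad and velocity of joint lever between -0.05 and 0.05 rad/s); the robot touches nothing.
It fails at once if the pointer is shifted by more than 6 mm (distance of pointer_tip from where it was at the start of the episode above 0.006 m).
It fails at once if the bottle is moved by more than 20 mm (distance of bottle from where it was at the start of the episode above 0.02 m).
It fails at once if the tape is moved by more than 20 mm (distance of tape from where it was at the start of the episode above 0.02 m).
It fails at once if the phone is moved by more than 20 mm (distance of phone from where it was at the start of the episode above 0.02 m).
It also fails if it takes over 72 s, if anything falls off the work surface, if the arm or the gripper's body presses on something with over 40 N, if the wrist force passes 120 N, or if a joint passes its speed limit or range.

ROBOT

A 7-joint arm with a two-finger parallel gripper is mounted at the origin on the work surface. World frame = base frame: x ahead of the robot, y to its left, z up, the work surface at z = 0. Lengths are in m, angles in rad, forces in N, time in s.
With the tool pointing down it reaches from about 0.425 to 0.975 m from the base axis. Payload 16.7 kg.
Tool frame: the origin (TCP) lies between the finger pads; the fingertips stand r.tip_reach ahead of it and the grasp point (between the pads) lies 2 mm behind it (r.tip_reach is the distance from the TCP to the fingertips, in m); y points along the fingers, z is the direction in which the jaws open and shut, and the axes are right-handed (so a half turn about y gives the same grasp; the last joint's range is limited). The gripper opens to 85 mm and grips with 20 to 120 N. Pads are 22 mm wide; open, the fingers measure 114 mm over their backs; the gripper's body (76 mm by 85 mm) begins 54 mm behind the grasp point. The pads swing forward as they close: fully open they stand 13 mm farther back than shut.
Start: joints at [1.014, 0.426, 0.074, 1.606, -0.034, 1.111, -0.067], TCP at [0.268, -0.62, 0.248] pointing down, gripper open.
Joint ranges: [-2.85, 2.85], [-0.5, 2.14], [-1.23, 1.37], [0.21, 2.46], [-1.02, 4.16], [0.16, 2.05], [-2.73, 2.73]. Speed limits (rad/s): [1.89, 1.89, 2.39, 2.39, 3.01, 3.01, 3.01].

INTERFACE

Orientations are given as a unit quaternion [x, y, z, w].
In Python, from rig import r gives the robot as it stands. Calls block until the motion is done:
- r.goto(position, orientation): joint-space move of the TCP to a pose.
- r.move_linear(position, v=0.15, orientation=None, guard=None): straight line of the TCP; orientation=None keeps the orientation; v is the mean speed in m/s. With guard (N) it stops when the force on the tool has changed by that much, and returns True; else False.
- r.move_j(angles): joint-space move.
- r.gripper_open() and r.close(): open the fingers fully, or close them until they stop; the grip force is fixed at half the most.
- r.hold(seconds).
- r.ik(position, orientation): joint angles nearest the present ones, or None.
- r.get_obs(): the state.
- r.read_camera(name): name is "scene" or "top"; returns (picture, depth): 400x640x3 uint8, blue, green, red; 400x640 float32, m along the optical axis (not along the pixel's ray), 0 where there is no reading.
- r.camera_info(name): a dict with "intrinsics" (3x3 intrinsics, pixels), "distortion" ([k1, k2, p1, p2, k3] as OpenCV has them; the pictures are not rectified), "R" (3x3) and "t" (3): a world point X has camera coordinates R X + t. Camera axes: x right, y down, z forward; pixel columns grow to the right and rows downward; lengths in m; the calibration is good to about 2 mm. A picture is of the moment at which its call begins. camera_info takes no time and is no camera call.
A pose or a line that the arm cannot do raises r.IKError and nothing moves.
- r.sign_off(): hands the job in, once; it reports no verdict.
The state is a dict: "clock": time; "qpos": joint angles; "dq": joint speeds; "joint_torque": joint torques, N m; "eef_pos": TCP position; "orientation": TCP orientation; "wrist_force": force on the tool from outside, world axes, zero at the start; "moment": the same for the moment, N m; "opening": finger opening in m.
Only numpy, scipy, OpenCV 4.12 (cv2) and the standard library are available. Lean on these libraries where they do the work, as an engineer would, in place of code of your own. Each camera call takes 0.05 s, during which the arm holds its last target.

## Working session

There is one attempt and no reset: what is moved stays moved. The work goes in short steps, each a Python script; the robot and the scene stay as the last script left them, time stands still between calls to the robot, and variables do not carry over. Pictures are saved under pics/ and viewed, and the job is handed in when it is done.

```bash
ls; mkdir -p pics
python3 - <<'E'
from rig import r
import cv2,numpy as np
o=r.get_obs();print(o['clock'],o['eef_pos'],o['orientation'],o['opening'],r.tip_reach)
for n in('scene','top'):
    p,d=r.read_camera(n);cv2.imwrite(f'pics/{n}0.png',p);np.savez(f'{n}0.npz',p=p,d=d)
    c=r.camera_info(n);print(n,c, -np.array(c['R']).T@c['t'])
E
```

```text
pics
0.0 [ 0.26750039 -0.61931353  0.24759184] [-0.14329652  0.69289303 -0.69203039  0.14303599] 0.0853269824420146 0.017
scene {'intrinsics': array([[498.82301379,   0.        , 324.00301071],
       [  0.        , 498.82301379, 192.88085578],
       [  0.        ,   0.        ,   1.        ]]), 'distortion': array([-0.0578007,  0.       ,  0.       ,  0.       ,  0.       ]), 'R': array([[ 0.25714444,  0.9661577 , -0.020397  ],
       [ 0.65517518, -0.18981354, -0.73124298],
       [-0.71036766,  0.17467146, -0.68181205]]), 't': array([-0.16291783, -0.21970048,  1.88620787])} [ 1.5257368  -0.21376449  1.12206178]
top {'intrinsics': array([[369.81249463,   0.        , 323.85543258],
       [  0.        , 369.81249463, 200.40706682],
       [  0.        ,   0.        ,   1.        ]]), 'distortion': array([0.02320196, 0.        , 0.        , 0.        , 0.        ]), 'R': array([[ 0.01830336, -0.9998229 ,  0.00437754],
       [-0.98626913, -0.01877361, -0.16407548],
       [ 0.1641286 , -0.0013143 , -0.98643807]]), 't': array([0.01762632, 0.53523847, 0.91648946])} [0.37714442 0.0288761  0.99180245]
```

View pics/scene0.png

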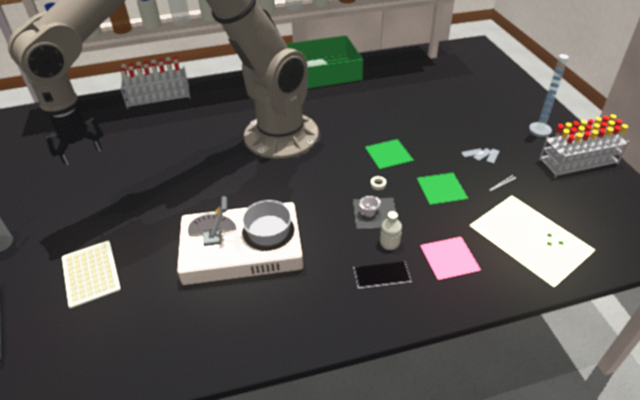

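View pics/top0.png

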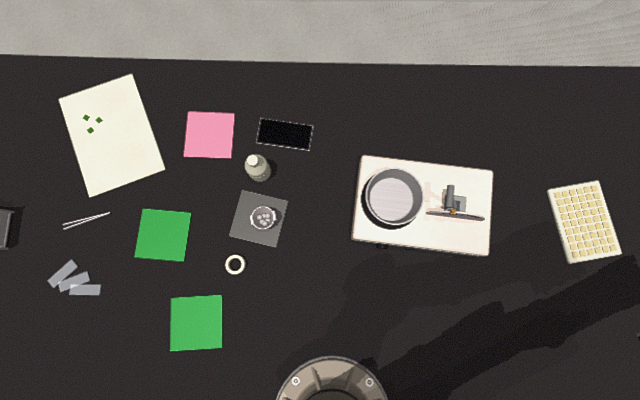

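The scene picture shows the mill at (240,240), the lever grip at about (224,202), the grey mat with the cup at (370,208), and the bottle at (390,232). The tape is at (378,183) and the phone at (382,274).
Mat candidates in the top picture are grey (259,218), pink (210,135), green (163,235), green (196,323) and white sheet (112,135). I choose grey, because it matches the description and the cup stands on it. Next is a close crop to check.

Run:
```python
import cv2,numpy as np
s=np.load('scene0.npz')['p'];t=np.load('top0.npz')['p']
z=lambda p,x0,y0,x1,y1,k:cv2.resize(p[y0:y1,x0:x1],None,fx=k,fy=k,interpolation=cv2.INTER_CUBIC)
a=z(s,170,185,310,285,5);cv2.imwrite('pics/c1.png',a)
cv2.imwrite('pics/c2.png',z(t,345,145,505,265,5))
b=z(t,220,145,300,285,4);c=z(s,345,165,445,265,4)
h=max(b.shape[0],c.shape[0]);o=np.zeros((h,b.shape[1]+c.shape[1],3),np.uint8);o[:b.shape[0],:b.shape[1]]=b;o[:c.shape[0],b.shape[1]:]=c
cv2.imwrite('pics/c3.png',o)
```

```text
(no output)
```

View pics/c1.png

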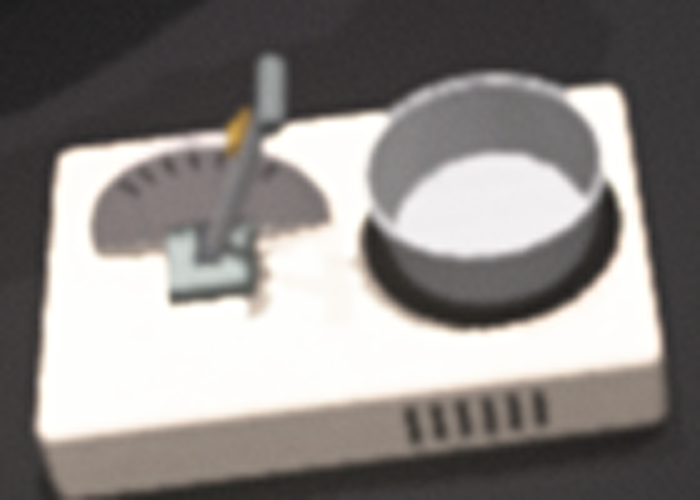

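View pics/c2.png

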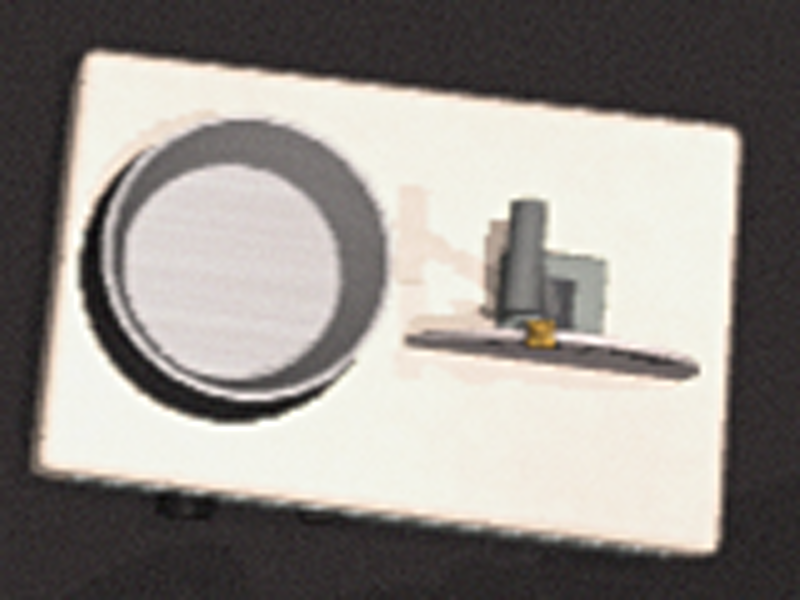

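View pics/c3.png

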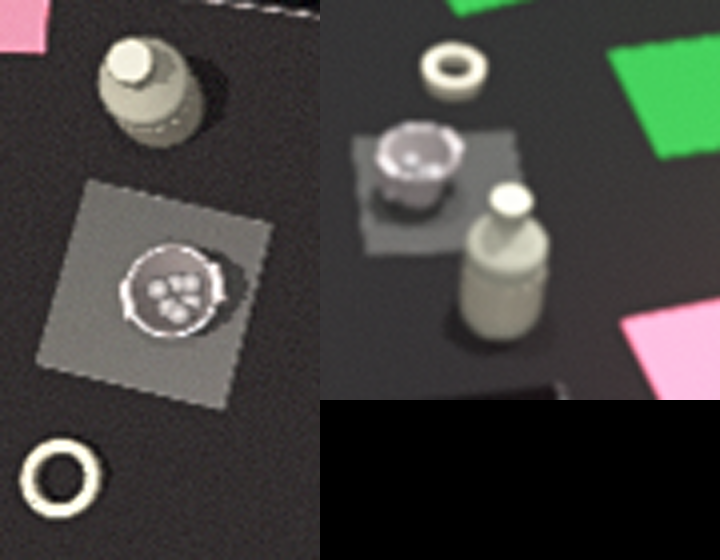

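The close crops show the grey mat with the cup, lugs roughly left and right along world y, and balls inside. The brass pointer is near top (452,211) and scene (217,211). The lever leans to the bowl side of upright. Now I'll measure.

```bash
cat > h.py <<'E'
import cv2,numpy as np
from rig import r
def rays(n,uv):
    c=r.camera_info(n);R=np.array(c['R']);t=np.array(c['t'])
    p=cv2.undistortPoints(np.array(uv,float).reshape(-1,1,2),c['intrinsics'],np.array(c['distortion'])).reshape(-1,2)
    return -R.T@t,(R.T@np.c_[p,np.ones(len(p))].T).T
def onz(n,uv,z):
    o,d=rays(n,uv);return o+d*((z-o[2])/d[:,2])[:,None]
def onplane(n,uv,p0,nn):
    o,d=rays(n,uv);return o+d*(((p0-o)@nn)/(d@nn))[:,None]
def cloud(n,dep,mask):
    v,u=np.nonzero(mask&(dep>0));o,d=rays(n,np.c_[u,v]);return o+d*dep[v,u][:,None]
def proj(n,X):
    c=r.camera_info(n);R=np.array(c['R']);rv,_=cv2.Rodrigues(R)
    return cv2.projectPoints(np.array(X,float).reshape(-1,1,3),rv,np.array(c['t']),c['intrinsics'],np.array(c['distortion']))[0].reshape(-1,2)
E
cat > m.py <<'E'
from h import *
import sys
T=np.load('top0.npz');t,td=T['p'],T['d'];S=np.load('scene0.npz');s,sd=S['p'],S['d']
th=cv2.cvtColor(t,cv2.COLOR_BGR2HSV);sh=cv2.cvtColor(s,cv2.COLOR_BGR2HSV)
def big(m):
    k,l,st,_=cv2.connectedComponentsWithStats(m.astype(np.uint8));i=1+np.argmax(st[1:,4]);return l==i
# mill top face
roi=np.zeros(t.shape[:2],bool);roi[145:265,340:505]=1
m=big((t.min(2)>110)&roi)
c=max(cv2.findContours(m.astype(np.uint8),0,2)[0],key=cv2.contourArea)
P=onz('top',cv2.convexHull(c).reshape(-1,2),0.07)[:,:2]
rect=cv2.minAreaRect((P*1000).astype(np.float32));print('mill',rect)
# bowl rim by depth in both views
for n,dep,im,b in(('top',td,t,(145,265,340,440)),('scene',sd,s,(190,265,235,310))):
    rr=np.zeros(dep.shape,bool);rr[b[0]:b[1],b[2]:b[3]]=1
    Q=cloud(n,dep,rr);Q=Q[(Q[:,2]>.118)&(Q[:,2]<.132)]
    print(n,'rim',len(Q),cv2.minEnclosingCircle((Q[:,:2]*1000).astype(np.float32)))
# grip
for n,dep,b in(('top',td,(170,225,430,490)),('scene',sd,(185,240,200,240))):
    rr=np.zeros(dep.shape,bool);rr[b[0]:b[1],b[2]:b[3]]=1
    Q=cloud(n,dep,rr);Q=Q[Q[:,2]>.185]
    print(n,'grip',len(Q),Q.mean(0).round(4) if len(Q) else '',Q.min(0).round(3),Q.max(0).round(3))
# pointer
for n,h,dep,b in(('top',th,td,(195,225,430,490)),('scene',sh,sd,(195,240,200,240))):
    rr=np.zeros(dep.shape,bool);rr[b[0]:b[1],b[2]:b[3]]=1
    mm=rr&(h[...,0]>12)&(h[...,0]<32)&(h[...,1]>110)
    v,u=np.nonzero(mm);print(n,'pointer',len(u),u.mean(),v.mean(),cloud(n,dep,mm).mean(0).round(4))
# cup, mat
rr=np.zeros(td.shape,bool);rr[185:255,225:295]=1
mm=big(rr&(t.max(2)>60))
c=max(cv2.findContours(mm.astype(np.uint8),0,2)[0],key=cv2.contourArea)
print('mat',cv2.minAreaRect((onz('top',c.reshape(-1,2),0.004)[:,:2]*1000).astype(np.float32)))
for n,dep,b in(('top',td,(185,255,225,295)),('scene',sd,(190,225,350,385))):
    rr=np.zeros(dep.shape,bool);rr[b[0]:b[1],b[2]:b[3]]=1
    Q=cloud(n,dep,rr);Q=Q[(Q[:,2]>.042)&(Q[:,2]<.056)]
    e=(Q[:,:2]*1000).astype(np.float32)
    print(n,'cup',len(Q),cv2.minEnclosingCircle(e),cv2.fitEllipse(cv2.convexHull(e)))
    cc=np.array(cv2.minEnclosingCircle(e)[0]);rad=np.hypot(*(e-cc).T);f=e[rad>30.3]-cc;print(np.degrees(np.arctan2(f[:,1],f[:,0])).round(),rad.max())
for nm,b in(('bottle',(150,185,240,272)),('tape',(250,280,220,250)),('phone',(112,155,252,318))):
    rr=np.zeros(td.shape,bool);rr[b[0]:b[1],b[2]:b[3]]=1
    Q=cloud('top',td,rr);Q=Q[Q[:,2]>.012 if nm!='phone' else Q[:,2]>.005]
    print(nm,len(Q),Q.min(0).round(3),Q.max(0).round(3))
E
python3 m.py
```

```text
mill ((525.9129638671875, -222.5275421142578), (338.83795166015625, 220.5652313232422), 84.03585052490234)
top rim 421 ((527.4413452148438, -158.81204223632812), 90.88158416748047)
scene rim 313 ((538.0909423828125, -137.12420654296875), 72.68602752685547)
top grip 173 [ 0.524  -0.2458  0.2   ] [ 0.5   -0.257  0.193] [ 0.548 -0.237  0.205]
scene grip 85 [ 0.5314 -0.2449  0.1991] [ 0.503 -0.255  0.185] [ 0.554 -0.237  0.206]
top pointer 29 452.7586206896552 211.55172413793105 [ 0.4967 -0.2678  0.1513]
scene pointer 21 217.04761904761904 210.28571428571428 [ 0.4785 -0.2698  0.1309]
mat ((491.0173645019531, 202.2003631591797), (132.1784210205078, 133.04421997070312), 77.66752624511719)
top cup 147 ((486.09033203125, 184.22486877441406), 32.97434997558594) ((487.335693359375, 184.6064453125), (56.85698318481445, 65.43853759765625), 10.553075790405273)
[ -5.  42. -56. -60. -63. -67. -72.  78.  77.  83.  88. -84.  92. -91.
  97. -95. 101. -98. 113. 116. 120. 123.] 32.97425656088469
scene cup 111 ((490.7991943359375, 184.11349487304688), 33.467987060546875) ((488.9207458496094, 183.060791015625), (59.961570739746094, 65.50128936767578), 28.891620635986328)
[-174. -178.  164. -168.  164.  134.  122. -166.  141.  117. -149.  103.
 -131. -139.   92.   90. -109.  -99.  -93.  -94.  -82.  -79.  -75.  -76.
  -64.  -45.  -66.  -16.  -61.] 33.46796314751132
bottle 514 [0.589 0.175 0.012] [0.647 0.233 0.124]
tape 168 [0.345 0.231 0.012] [0.391 0.281 0.022]
phone 1373 [0.647 0.056 0.005] [0.792 0.233 0.076]
```

```bash
cat >> h.py <<'E'
from scipy.spatial.transform import Rotation as Ro
MC=np.array([.5259,-.2225,0]);yaw=np.radians(84.04-90)
MX=np.array([np.cos(yaw),np.sin(yaw),0]);MY=np.array([-np.sin(yaw),np.cos(yaw),0])
def quat(y,z):
    y=np.array(y,float);y/=np.linalg.norm(y);z=np.array(z,float);z-=z@y*y;z/=np.linalg.norm(z)
    return Ro.from_matrix(np.c_[np.cross(y,z),y,z]).as_quat()
def az(deg): a=np.radians(deg);return np.array([np.cos(a),np.sin(a),0])
def pourq(D,tilt,s): # mouth/gripper-back goes towards D by tilt deg from vertical
    t=np.radians(tilt);back=np.cos(t)*np.array([0,0,1.])+np.sin(t)*D
    return quat(-back,s*np.cross([0,0,1.],D))
E
python3 - <<'E'
from h import *
print(Ro.from_quat(r.get_obs()['orientation']).as_matrix().round(2))
T=np.load('top0.npz');S=np.load('scene0.npz')
for n,dep,b in(('top',T['d'],(160,235,350,428)),('scene',S['d'],(190,265,235,310))):
    rr=np.zeros(dep.shape,bool);rr[b[0]:b[1],b[2]:b[3]]=1
    Q=cloud(n,dep,rr);Q=Q[(Q[:,2]>.121)&(Q[:,2]<.130)]
    A=np.c_[2*Q[:,:2],np.ones(len(Q))];x=np.linalg.lstsq(A,(Q[:,:2]**2).sum(1),rcond=None)[0]
    print(n,'rim',len(Q),x[:2],np.sqrt(x[2]+x[:2]@x[:2]))
print('pred bowl',MC+.08*MY)
B=MC+.08*MY
for s in(1,-1):
  for a in range(0,360,30):
    D=az(a);res=[]
    for tl in(-60,-45,-30,0,30,60,80,90,100,110):
        q=r.ik(list(B-.02*D+[0,0,.23]),list(pourq(D,tl,s)));res.append('.' if q is None else 'Y')
    print(s,a,''.join(res))
E
```

```text
[[-0.92 -0.    0.4 ]
 [-0.4   0.   -0.92]
 [ 0.   -1.   -0.  ]]
top rim 353 [ 0.5361025  -0.13946166] 0.06738991122520639
scene rim 238 [ 0.53881278 -0.13801402] 0.06729328367513808
pred bowl [ 0.53420673 -0.14293243  0.        ]
1 0 ..YYYY....
1 30 ..YYYYYYYY
1 60 YYYYYYYYYY
1 90 YYYYYYYYYY
1 120 YYYYYYYYYY
1 150 YYYYY.....
1 180 .YYYY.....
1 210 YYYYY.....
1 240 YYYYYYYYYY
1 270 YYYYYYYYYY
1 300 YYYYYYYYYY
1 330 .YYYYY....
-1 0 ..YYYY....
-1 30 .YYYYYYYYY
-1 60 YYYYYYYYYY
-1 90 YYYYYYYYYY
-1 120 YYYYYYYYYY
-1 150 YYYYY.....
-1 180 .YYYY.....
-1 210 YYYYY.....
-1 240 YYYYYYYYYY
-1 270 YYYYYYYYYY
-1 300 YY.YYYYYYY
-1 330 .YYYYY....
```

```bash
cat >> h.py <<'E'
PV=MC-.08*MY+np.array([0,0,.075])
def ml(y,z,x=.008): return PV+MY*y+MX*x+np.array([0,0,z])   # pivot frame
def st(k=''):
    o=r.get_obs();print(k,round(o['clock'],2),np.round(o['eef_pos'],4),'F',np.round(o['wrist_force'],1),'op',round(o['opening'],4));return o
def snap(k):
    for n in('scene','top'):
        p,d=r.read_camera(n);cv2.imwrite(f'pics/{n}{k}.png',p);np.savez(f'{n}{k}.npz',p=p,d=d)
E
python3 - <<'E'
from h import *
q0=np.array(r.get_obs()['qpos'])
for s in(1,-1):
    q=quat([0,0,-1],s*MX)
    for p in(ml(.09,.25),ml(-.07,.15)):
        j=r.ik(list(p),list(q));print(s,None if j is None else np.round(np.array(j)-q0,2))
# cup grasp and transport feasibility
C=np.array([.4875,.184,.027])
for lug in(100,):
  for s in(1,-1):
    D=az(lug-90)
    for tl in(-30,-25,-15,0):
      j=r.ik(list(C),list(pourq(D,tl,s)));print('cup',s,tl,None if j is None else np.round(j,2))
  B=np.array([.536,-.14,.2])
  for a in(60,90,120):
   for s in(1,-1):
    for tl in(-25,30,60,85):
      j=r.ik(list(B-.02*az(a)),list(pourq(az(a),tl,s)));print('pour',a,s,tl,None if j is None else np.round(j,2))
E
```

```text
1 [-0.48 -0.2  -0.39  0.12  0.11  0.1   0.16]
1 [-0.31 -0.03 -0.31  0.1   0.14 -0.06  0.4 ]
-1 [-1.67 -0.02  1.15  0.18 -0.37  0.13 -2.49]
-1 [-0.77 -0.02  0.29  0.13 -0.13 -0.07 -2.51]
cup 1 -30 [ 0.1   0.57 -0.82  2.41  1.93  0.62 -0.62]
cup 1 -25 [-0.47  0.43 -0.14  2.39  1.91  0.24 -0.71]
cup 1 -15 [ 0.43  0.79 -1.21  2.24  1.37  0.85  0.06]
cup 1 0 [ 0.14  0.62 -0.77  2.07  0.66  0.72  0.68]
cup -1 -30 [-0.36  0.45 -0.29  2.44  2.15  0.4   2.19]
cup -1 -25 [-0.64  0.43  0.06  2.4   2.12  0.18  2.2 ]
cup -1 -15 [-0.51  0.43 -0.04  2.29  0.54  0.21 -2.46]
cup -1 0 [-0.12  0.53 -0.45  2.08  0.39  0.61 -2.24]
pour 60 1 -25 [-0.37  0.46  1.02  2.04 -0.95  1.13 -2.51]
pour 60 1 30 [ 0.67  0.62 -1.03  1.8   0.83  1.55  1.98]
pour 60 1 60 [ 0.36  0.82 -0.85  1.71  0.99  1.98  1.81]
pour 60 1 85 [-0.06  0.89 -0.3   1.68  0.93  2.04  1.88]
pour 60 -1 -25 [ 0.74  0.31 -0.37  1.98 -0.43  0.86  0.14]
pour 60 -1 30 [ 0.2   0.43 -0.35  1.83  0.57  1.31 -0.94]
pour 60 -1 60 [-0.1   0.65 -0.16  1.74  0.75  1.66 -1.11]
pour 60 -1 85 [-0.25  0.87 -0.03  1.69  0.84  1.9  -1.16]
pour 90 1 -25 [ 0.24
[... 211 characters left out ...]
ur 90 -1 -25 [ 0.76  0.44 -0.46  1.8  -0.25  1.1   0.45]
pour 90 -1 30 [ 0.24  0.34 -0.43  1.98  0.75  1.09 -0.62]
pour 90 -1 60 [-0.    0.54 -0.41  2.02  1.11  1.49 -1.06]
pour 90 -1 85 [-0.15  0.77 -0.32  2.01  1.25  1.82 -1.28]
pour 120 1 -25 [ 0.23  0.5   0.13  1.68 -0.34  1.33 -2.12]
pour 120 1 30 [-1.08  0.47  1.25  2.2  -0.03  0.48 -2.54]
pour 120 1 60 [-0.74  0.39  0.45  2.35  1.43  0.87  2.1 ]
pour 120 1 85 [-0.68  0.7   0.26  2.37  1.59  1.32  1.65]
pour 120 -1 -25 [ 0.69  0.54 -0.5   1.65 -0.07  1.3   0.76]
pour 120 -1 30 [ 0.38  0.24 -0.54  2.12  0.9   0.81 -0.25]
pour 120 -1 60 [ 0.15  0.41 -0.59  2.3   1.52  1.25 -1.02]
pour 120 -1 85 [ 0.01  0.73 -0.54  2.33  1.73  1.81 -1.37]
```

Run:
```python
from h import *
q=list(quat([0,0,-1],MX))
r.close();st('closed')
r.goto(list(ml(.095,.215)),q);st('above')   # tip z = .075+.215-.017
def fy(phi,g=0): return -.13*np.sin(phi)+8e-3+11e-3+g
def tz(phi): return .13*np.cos(phi)-.012+.017
r.move_linear(list(ml(.095,tz(-.43))),v=.15);st('down')
for phi in(-.43,-.15,.15,.45,.75):
    h=r.move_linear(list(ml(fy(phi),tz(phi))),v=.08,guard=20);st(f'phi{phi} {h}')
    if h:break
h=r.move_linear(list(ml(fy(.75)-.02,tz(.75))),v=.03,guard=15);st(f'end {h}')
```

```text
closed 0.87 [ 0.2676 -0.6196  0.2483] F [-0.6  0.4 -1.1] op -0.0001
above 2.66 [ 0.535  -0.2099  0.2898] F [ 0.2  0.  -0.2] op -0.0001
down 3.42 [ 0.5358 -0.2087  0.1989] F [-0.4 -0.2  0.6] op -0.0001
phi-0.43 False 3.84 [ 0.533  -0.2309  0.1984] F [0.4 0.7 0.1] op 0.0001
phi-0.15 False 4.44 [ 0.5294 -0.2649  0.2084] F [ 0.1 -0.  -0.1] op -0.0002
phi0.15 False 5.08 [ 0.5253 -0.3036  0.2084] F [-0.7 -0.2  0. ] op -0.0
phi0.45 False 5.71 [ 0.5214 -0.3405  0.1968] F [0.3 0.6 0.2] op -0.0002
phi0.75 True 6.14 [ 0.52   -0.3658  0.179 ] F [-3.5 11.8 18.5] op 0.0004
end True 6.49 [ 0.5202 -0.3655  0.1792] F [-6.4  8.9 17.5] op 0.0
```

Run:
```python
from h import *
snap(1)
z=lambda p,x0,y0,x1,y1,k:cv2.resize(p[y0:y1,x0:x1],None,fx=k,fy=k,interpolation=cv2.INTER_CUBIC)
a=z(cv2.imread('pics/scene1.png'),150,150,310,285,4);b=z(cv2.imread('pics/top1.png'),345,145,545,265,4)
cv2.imwrite('pics/c4.png',a);cv2.imwrite('pics/c5.png',b)
```

```text
(no output)
```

View pics/c4.png

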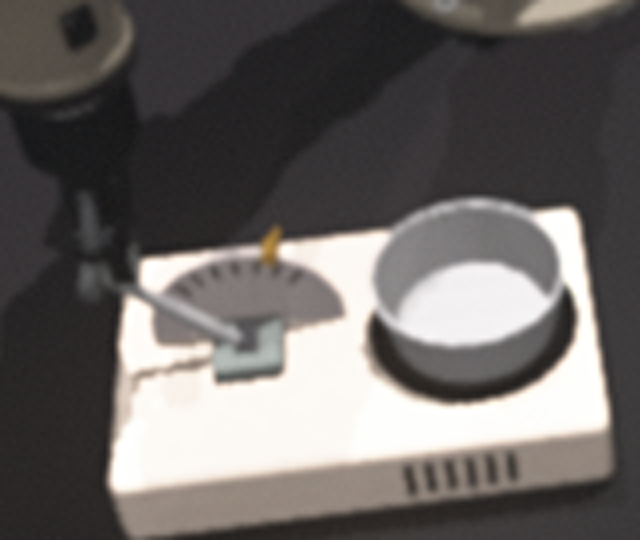

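View pics/c5.png

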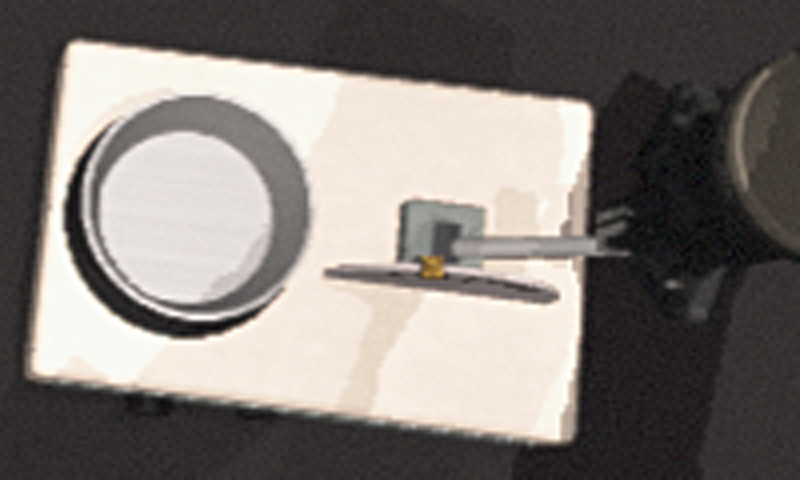

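The scene crop shows the lever leaning far to the left against its stop, with fingers at about (173,220). The pointer is clear at scene (218,211) and top (453,211). I'll back off and measure both.

```bash
cat > ang.py <<'E'
from h import *
import sys
k=sys.argv[1]
def lean(p): # angle on lever scale
    y=(p-PV)@MY;z=p[...,2]-PV[2];return .75+np.arctan2(y,z),np.hypot(y,z)
for n,b in(('top',(150,240,425,520)),('scene',(165,250,150,245))):
    Z=np.load(f'{n}{k}.npz');h=cv2.cvtColor(Z['p'],cv2.COLOR_BGR2HSV)
    rr=np.zeros(h.shape[:2],bool);rr[b[0]:b[1],b[2]:b[3]]=1
    mm=rr&(h[...,0]>12)&(h[...,0]<32)&(h[...,1]>110)
    v,u=np.nonzero(mm);X=onplane(n,np.c_[u,v],PV-.024*MX,MX)
    a,d=lean(X);ca,cd=lean(X.mean(0));print(n,'pointer n',len(u),'ang',ca.round(3),'r',cd.round(3),'range',d.min().round(3),d.max().round(3))
    if len(u)>5:
        w=np.c_[(X-PV)@MY,X[:,2]-PV[2]];e=np.linalg.svd(w-w.mean(0))[2][0];e*=np.sign(e[1]);print('  axis ang',(.75+np.arctan2(*e)).round(3))
    Q=cloud(n,Z['d'],rr);L=np.c_[(Q-PV)@MX,(Q-PV)@MY,Q[:,2]-PV[2]];R=np.hypot(L[:,1],L[:,2])
    g=(abs(L[:,0])<.03)&(R>.115)&(R<.142)&(L[:,2]>.07);G=L[g]
    if len(G): print('  grip n',len(G),G.mean(0).round(4),'ang',(.75+np.arctan2(G[:,1].mean(),G[:,2].mean())).round(3),'x',G[:,0].min().round(3),G[:,0].max().round(3))
    g=(abs(L[:,0])<.009)&(R>.05)&(R<.118)&(L[:,2]>.03);G=L[g]
    if len(G): print('  rod n',len(G),'ang',np.median(.75+np.arctan2(G[:,1],G[:,2])).round(3))
E
python3 - <<'E'
from h import *
o=st();p=np.array(o['eef_pos'])
r.move_linear(list(p+MY*.025+[0,0,.03]),v=.15)
r.move_linear(list(p+MY*.02+[0,0,.13]),v=.25);st()
r.goto([.5,.05,.32],list(quat([0,0,-1],az(55))));r.gripper_open();st()
snap(2)
E
python3 ang.py 0;python3 ang.py 2
python3 - <<'E'
from h import *
z=lambda p,x0,y0,x1,y1,k:cv2.resize(p[y0:y1,x0:x1],None,fx=k,fy=k,interpolation=cv2.INTER_CUBIC)
cv2.imwrite('pics/c6.png',z(cv2.imread('pics/scene2.png'),150,150,310,285,4))
E
```

```text
6.59 [ 0.5202 -0.3654  0.1793] F [-4.5  8.4 16.1] op -0.0001
 7.55 [ 0.5219 -0.3463  0.309 ] F [-0.2 -0.1 -0.8] op 0.0003
 9.81 [0.5  0.05 0.32] F [-0.2 -0.3  0.7] op 0.0854
top pointer n 29 ang 1.148 r 0.08 range 0.045 0.116
  axis ang 1.071
  grip n 173 [0.0005 0.0567 0.125 ] ang 1.176 x -0.023 0.025
  rod n 10 ang 1.126
scene pointer n 21 ang 1.15 r 0.08 range 0.065 0.093
  axis ang 1.114
  grip n 79 [0.0069 0.0577 0.1233] ang 1.188 x -0.02 0.03
  rod n 82 ang 1.21
top pointer n 29 ang 1.148 r 0.08 range 0.045 0.116
  axis ang 1.071
  grip n 188 [ 0.0002 -0.0816  0.1003] ang 0.067 x -0.024 0.025
  rod n 149 ang 0.09
scene pointer n 29 ang 1.167 r 0.077 range 0.061 0.093
  axis ang 1.049
  grip n 105 [ 0.007  -0.0836  0.0993] ang 0.05 x -0.023 0.03
  rod n 107 ang 0.078
```

View pics/c6.png

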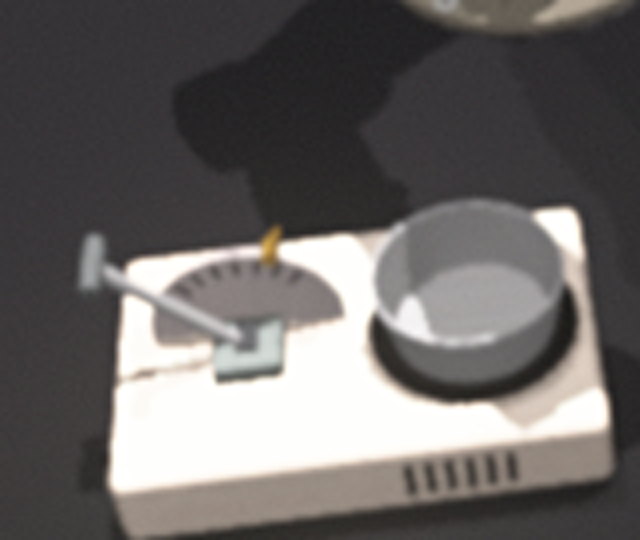

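Image 2 matches image 1: the rod line hasn't moved since I pressed it against the stop, so the lever is at its stop. The pointer is at about 1.14 on the lever scale. Next I'll grasp the cup, lug axis at about 101°.

```bash
python3 - <<'E'
from h import *
C=np.array([.488,.184,0]);q=list(quat([0,0,-1],az(101)))
r.goto(list(C+[0,0,.15]),q);st('above')
h=r.move_linear(list(C+[0,0,.027]),v=.12,guard=10);st(f'down {h}')
r.close();st('closed')
h=r.move_linear(list(C+[0,0,.16]),v=.12);r.hold(.3);st('lift')
snap(3)
E
python3 - <<'E'
import cv2,numpy as np
z=lambda p,x0,y0,x1,y1,k:cv2.resize(p[y0:y1,x0:x1],None,fx=k,fy=k,interpolation=cv2.INTER_CUBIC)
a=z(cv2.imread('pics/scene3.png'),310,110,440,240,4);b=z(cv2.imread('pics/top3.png'),220,150,290,280,4)
cv2.imwrite('pics/c7.png',np.hstack([a,b]))
E
```

```text
above 10.78 [0.4889 0.1833 0.1508] F [-0.4 -0.7  0. ] op 0.0853
down False 11.96 [0.4884 0.1842 0.0276] F [-0.4 -0.7  1. ] op 0.0853
closed 12.29 [0.4884 0.1841 0.0278] F [-2.2 -0.9 10.8] op 0.0634
lift 13.85 [0.4879 0.184  0.1597] F [-0.6 -0.5 -3. ] op 0.0638
```

View pics/c7.png

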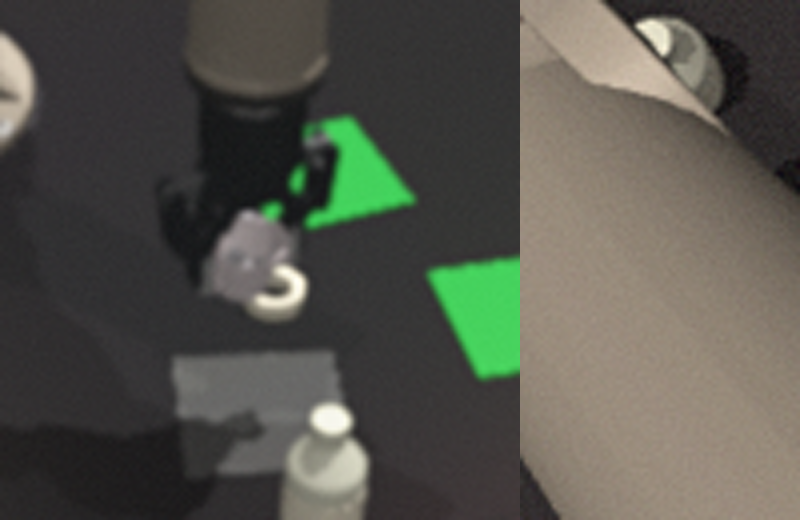

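Run:
```python
import cv2,numpy as np
p=cv2.imread('pics/scene3.png')[140:200,340:400]
p=cv2.resize(p,None,fx=9,fy=9,interpolation=cv2.INTER_CUBIC);cv2.imwrite('pics/c8.png',cv2.convertScaleAbs(p,alpha=1.5,beta=10))
```

```text
(no output)
```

View pics/c8.png

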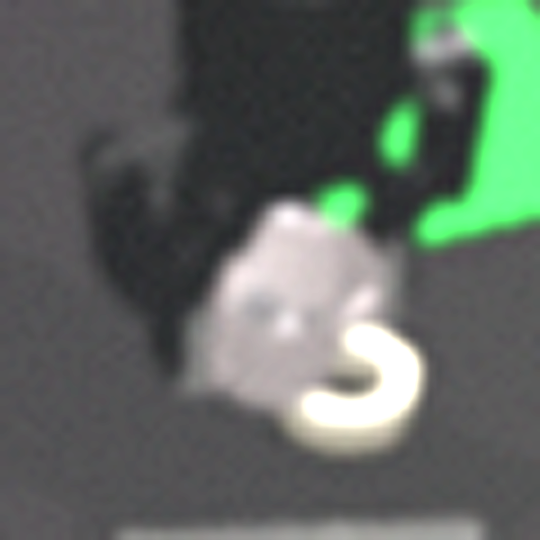

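Run:
```python
from h import *
p=cv2.imread('pics/scene3.png')[140:200,340:400]
p=cv2.convertScaleAbs(cv2.resize(p,None,fx=9,fy=9,interpolation=cv2.INTER_CUBIC),alpha=1.5,beta=10)
C=np.array([.488,.184,.137]);a=np.linspace(0,2*np.pi,60)
for R,z,c in((.017,0,(0,0,255)),(.03,.045,(255,0,0))):
    u=proj('scene',C+np.c_[R*np.cos(a),R*np.sin(a),0*a+z]);u=((u-[340,140])*9+4).astype(np.int32)
    cv2.polylines(p,[u.reshape(-1,1,2)],True,c,1)
cv2.imwrite('pics/c9.png',p)
Z=np.load('scene3.npz');rr=np.zeros((400,640),bool);rr[160:190,355:385]=1
Q=cloud('scene',Z['d'],rr);g=(Q[:,2]>.1);print(Q[g].min(0).round(3),Q[g].max(0).round(3))
```

```text
[0.459 0.126 0.137] [0.52  0.228 0.25 ]
```

View pics/c9.png

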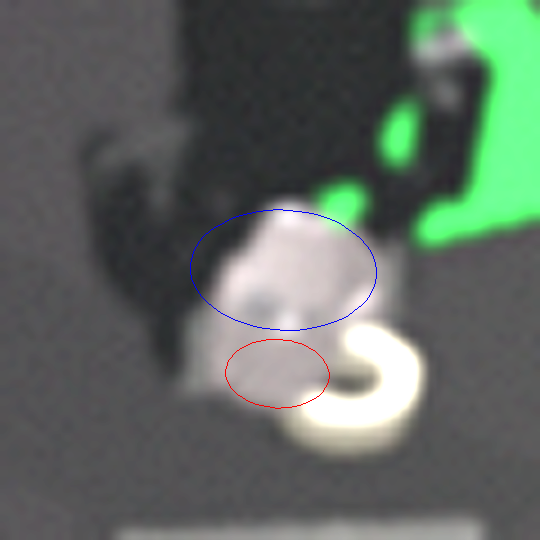

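The overlay of an upright cup at the gripper's pose matches the picture, so the cup is upright with balls inside. Now the pour.

Run:
```python
from h import *
B=np.array([.536,-.1405,.215]);D=MY;T=B-.035*D
r.goto([.52,.03,.24],list(quat([0,0,-1],az(45))));st('mid')
r.goto(list(T),list(pourq(D,0,-1)));st('over')
for t in(30,55,70,80,88,95,100):
    r.goto(list(T),list(pourq(D,t,-1)));st(t)
    if t>=70:r.hold(.25)
r.hold(.6);st('held')
snap(4)
z=lambda p,x0,y0,x1,y1,k:cv2.resize(p[y0:y1,x0:x1],None,fx=k,fy=k,interpolation=cv2.INTER_CUBIC)
cv2.imwrite('pics/c10.png',z(cv2.imread('pics/scene4.png'),150,110,350,260,4));cv2.imwrite('pics/c11.png',z(cv2.imread('pics/top4.png'),300,130,500,270,4))
```

```text
mid 14.69 [0.5199 0.0302 0.24  ] F [ 0.3  0.2 -2.5] op 0.0632
over 15.53 [ 0.5325 -0.174   0.2144] F [ 0.9  0.2 -2.5] op 0.0632
30 16.18 [ 0.5324 -0.1742  0.2148] F [-0.2 -0.2 -1.9] op 0.0633
55 16.64 [ 0.5319 -0.1756  0.2139] F [ 0.6 -0.8 -2. ] op 0.0632
70 16.96 [ 0.5318 -0.1761  0.2138] F [-0.2 -0.3 -2. ] op 0.0635
80 17.48 [ 0.5321 -0.1751  0.2137] F [ 0.3  0.1 -1.6] op 0.0632
88 17.99 [ 0.5322 -0.1752  0.2138] F [ 0.6  0.5 -1.2] op 0.0634
95 18.49 [ 0.5322 -0.1753  0.2139] F [ 0.5 -0.2 -0.5] op 0.0631
100 18.99 [ 0.5323 -0.1754  0.2145] F [-0.2  1.  -1.7] op 0.0636
held 19.84 [ 0.5324 -0.1753  0.215 ] F [-0.1 -0.  -1.5] op 0.0634
```

View pics/c10.png

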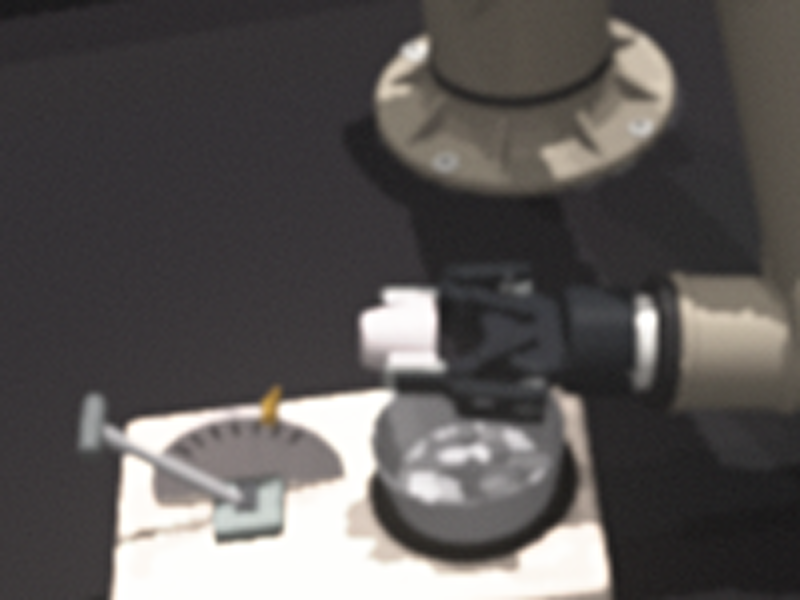

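View pics/c11.png

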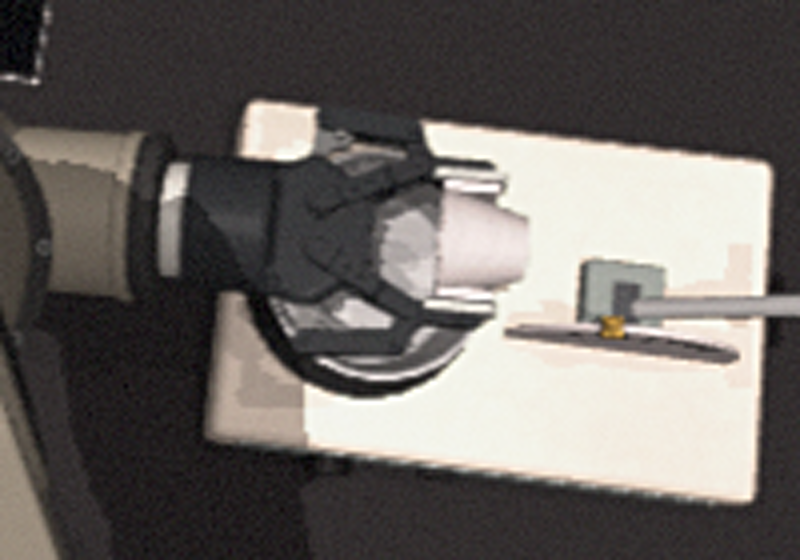

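The cup is tipped over the bowl, with several bright balls in it near scene (262,225). I'll tip a little further, then raise clear and count.

Run:
```python
from h import *
B=np.array([.536,-.1405,.225]);D=MY;T=B-.035*D
r.goto(list(T),list(pourq(D,110,-1)));r.hold(.3);st(110)
r.goto(list(T),list(pourq(D,102,-1)));r.goto(list(T),list(pourq(D,110,-1)));r.hold(.3)
r.goto(list(T+[0,0,.03]),list(pourq(D,50,-1)))
r.goto([.50,.06,.27],list(quat([0,0,-1],az(45))));r.hold(.2);st('mid')
snap(5)
z=lambda p,x0,y0,x1,y1,k:cv2.resize(p[y0:y1,x0:x1],None,fx=k,fy=k,interpolation=cv2.INTER_CUBIC)
cv2.imwrite('pics/c12.png',np.hstack([z(cv2.imread('pics/scene5.png'),240,195,300,255,6),z(cv2.imread('pics/top5.png'),355,165,425,225,6)]))
```

```text
110 20.5 [ 0.5325 -0.1753  0.2257] F [-0.3  0.6 -2.1] op 0.0633
mid 23.69 [0.4999 0.0599 0.2694] F [-0.2  0.7 -0.2] op 0.0631
```

View pics/c12.png

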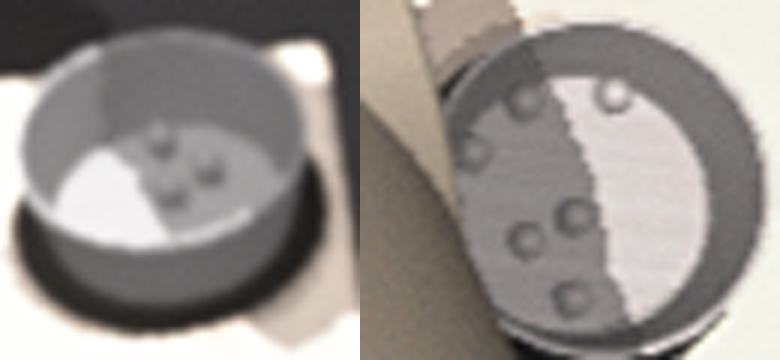

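View pics/scene5.png

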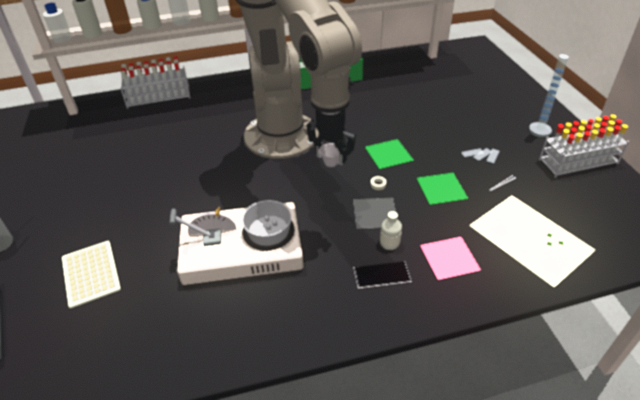

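The top crop shows all six balls on the bowl floor, at about (382,181), (397,181), (374,190), (391,201), (383,205) and (391,214). The lever is still at its stop. Next I'll put the cup back.

Run:
```python
from h import *
C=np.array([.488,.188,0]);q=list(quat([0,0,-1],az(101)))
r.goto(list(C+[0,0,.12]),q);st('above')
r.move_linear(list(C+[0,0,.040]),v=.12)
r.hold(.3)
h=r.move_linear(list(C+[0,0,.0265]),v=.03,guard=5);st(f'down {h}')
r.hold(.2);r.gripper_open();r.hold(.3);st('open')
h=r.move_linear(list(C+[0,0,.16]),v=.12);st('up')
r.goto([.50,-.02,.32],list(quat([0,0,-1],az(45))))
snap(6)
z=lambda p,x0,y0,x1,y1,k:cv2.resize(p[y0:y1,x0:x1],None,fx=k,fy=k,interpolation=cv2.INTER_CUBIC)
cv2.imwrite('pics/c13.png',np.hstack([z(cv2.imread('pics/scene6.png'),345,175,405,245,6),z(cv2.imread('pics/top6.png'),225,180,295,250,6)]))
```

```text
above 24.6 [0.4887 0.1873 0.1206] F [ 1.   0.1 -1.2] op 0.0636
down True 26.14 [0.488  0.1879 0.0279] F [-1.7 -1.4 11.1] op 0.0633
open 27.0 [0.4877 0.1877 0.0277] F [ 0.4 -0.5 -0.1] op 0.0856
up 28.25 [0.4876 0.1878 0.1593] F [-0.2 -0.4 -0.2] op 0.0852
```

View pics/c13.png

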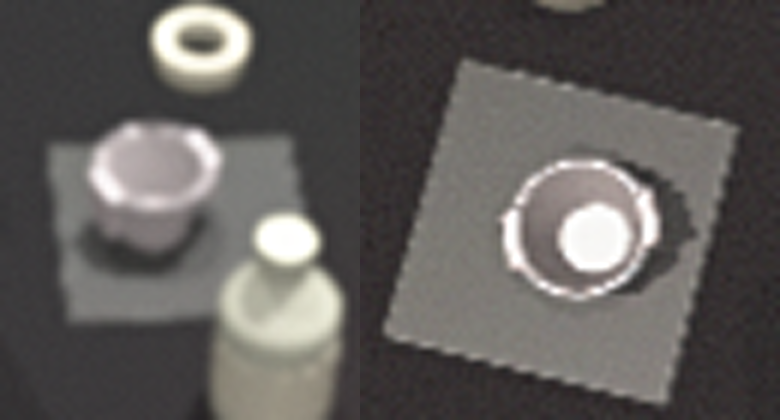

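The cup stands upright and empty on the grey mat, at scene (370,207) and top (322,218). Now I'll set the lever towards about 1.13.

```bash
cat > push.py <<'E'
from h import *
import sys
# push lever towards bowl to phi_end (lean to -y positive), starting from phi0
def push(phi0,phi1,k):
    q=list(quat([0,0,-1],MX))
    fy=lambda p:-.13*np.sin(p)-.019
    tz=lambda p:.13*np.cos(p)-.009+.017
    r.goto(list(ml(fy(phi0)-.025,.24)),q);st('above')
    r.move_linear(list(ml(fy(phi0)-.025,tz(phi0))),v=.15)
    n=max(2,int(np.ceil(abs(phi1-phi0)/.2))+1)
    for p in np.linspace(phi0,phi1,n):
        h=r.move_linear(list(ml(fy(p),tz(p))),v=.06,guard=20);st(f'{p:.2f} {h}')
        if h:break
    o=np.array(r.get_obs()['eef_pos'])
    r.move_linear(list(o-MY*.03),v=.1)
    r.move_linear(list(o-MY*.04+[0,0,.1]),v=.2)
    r.goto([.5,.05,.34],list(quat([0,0,-1],az(45))));snap(k)
if __name__=='__main__': push(float(sys.argv[1]),float(sys.argv[2]),sys.argv[3])
E
python3 -c "
from rig import r
r.close()"
python3 push.py .75 -.34 7; python3 ang.py 7
python3 - <<'E'
from h import *
z=lambda p,x0,y0,x1,y1,k:cv2.resize(p[y0:y1,x0:x1],None,fx=k,fy=k,interpolation=cv2.INTER_CUBIC)
cv2.imwrite('pics/c14.png',z(cv2.imread('pics/scene7.png'),180,190,310,270,6))
E
```

```text
above 31.68 [ 0.5129 -0.433   0.3153] F [-0.1 -0.4 -0.4] op -0.0003
0.75 False 33.31 [ 0.5145 -0.4098  0.1783] F [-0.   0.2 -0.9] op -0.0001
0.57 False 33.85 [ 0.5165 -0.3912  0.1927] F [-0.6 -0.7  0.5] op -0.0005
0.39 False 34.39 [ 0.5185 -0.3702  0.203 ] F [-0.1 -0.9 -0.1] op 0.0002
0.20 False 34.93 [ 0.5209 -0.3477  0.2102] F [-0.2 -0.8 -0.1] op 0.0002
0.02 False 35.48 [ 0.5234 -0.3243  0.213 ] F [0.7 0.3 0. ] op -0.0001
-0.16 False 36.02 [ 0.5258 -0.3009  0.2113] F [1.2 0.1 0.1] op 0.0002
-0.34 False 36.56 [ 0.5281 -0.2783  0.2055] F [ 0.4 -0.4  0.3] op -0.0002
top pointer n 29 ang 1.148 r 0.08 range 0.045 0.116
  axis ang 1.071
  grip n 171 [0.0004 0.0463 0.1294] ang 1.094 x -0.024 0.026Traceback (most recent call last):
  File "ang.py", line 10, in <module>
    v,u=np.nonzero(mm);X=onplane(n,np.c_[u,v],PV-.024*MX,MX)
                         ~~~~~~~^^^^^^^^^^^^^^^^^^^^^^^^^^^^
  File "h.py", line 10, in onplane
    o,d=rays(n,uv);return o+d*(((p0-o)@nn)/(d@nn))[:,None]
        ~~~~^^^^^^
  File "h.py", line 5, in rays
    p=cv2.undistortPoints(np.array(uv,float).reshape(-1,1,2),c['intrinsics'],np.array(c['distortion'])).reshape(-1,2)
      ~~~~~~~~~~~~~~~~~~~^^^^^^^^^^^^^^^^^^^^^^^^^^^^^^^^^^^^^^^^^^^^^^^^^^^^^^^^^^^^^^^^^^^^^^^^^^^^^^
cv2.error: OpenCV(4.12.0) /io/opencv/modules/calib3d/src/undistort.dispatch.cpp:347: error: (-215:Assertion failed) CV_IS_MAT(_src) && CV_IS_MAT(_dst) && (_src->rows == 1 || _src->cols == 1) && (_dst->rows == 1 || _dst->cols == 1) && _src->cols + _src->rows - 1 == _dst->rows + _dst->cols - 1 && (CV_MAT_TYPE(_src->type) == CV_32FC2 || CV_MAT_TYPE(_src->type) == CV_64FC2) && (CV_MAT_TYPE(_dst->type) == CV_32FC2 || CV_MAT_TYPE(_dst->type) == CV_64FC2) in function 'cvUndistortPointsInternal'
```

View pics/c14.png

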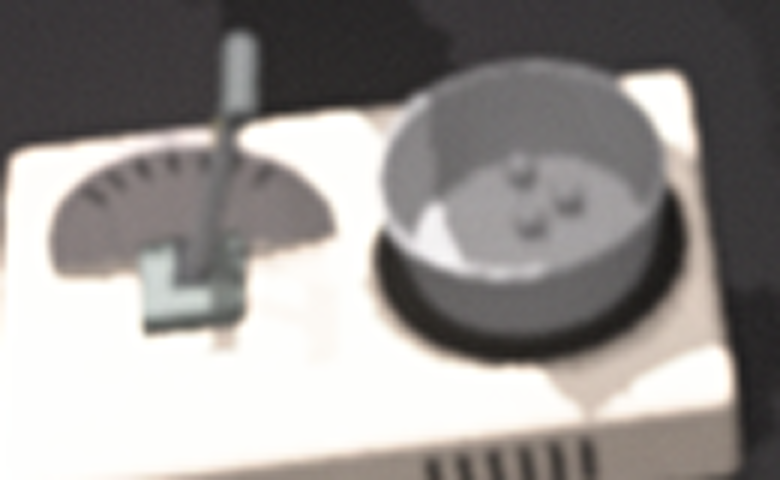

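Run:
```python
from h import *
P2=PV+.0035*MY
for n,b in(('top',(203,219,444,462)),('scene',(203,220,212,224))):
    Z=np.load(f'{n}2.npz');I=Z['p'][b[0]:b[1],b[2]:b[3]].astype(float)
    w=np.clip(I[...,1]-I[...,0]-15,0,None)  # green minus blue: brass only
    w[w<15]=0
    v,u=np.mgrid[b[0]:b[1],b[2]:b[3]]
    f=w>0;X=onplane(n,np.c_[u[f],v[f]],P2-.024*MX,MX);W=w[f]
    y=(X-P2)@MY;z=X[:,2]-P2[2]
    cy,cz=(W*y).sum()/W.sum(),(W*z).sum()/W.sum()
    C=np.cov(np.c_[y,z].T,aweights=W);e=np.linalg.eigh(C)[1][:,1];e*=np.sign(e[1])
    hi=z>cz;a=[.75+np.arctan2((W*y)[k].sum(),(W*z)[k].sum()) for k in(hi,~hi)]
    print(n,len(W),'c',round(cy,4),round(cz,4),'ang',round(.75+np.arctan2(cy,cz),3),'axis',round(.75+np.arctan2(*e),3),'hi/lo',np.round(a,3))
```

```text
top 29 c 0.0281 0.0768 ang 1.1 axis 1.09 hi/lo [1.099 1.102]
scene 35 c 0.027 0.0702 ang 1.117 axis 1.075 hi/lo [1.107 1.131]
```

With the pivot corrected, the pointer is at about 1.10 and the lever at about 1.065. I'll give it one small nudge.

```bash
python3 push.py -.27 -.378 8
python3 - <<'E'
from h import *
P2=PV+.0035*MY
o=st()
for n,b in(('top',(150,240,425,520)),('scene',(165,250,150,245))):
    for k in (7,8):
        Z=np.load(f'{n}{k}.npz');rr=np.zeros((400,640),bool);rr[b[0]:b[1],b[2]:b[3]]=1
        cam=-r.camera_info(n)['R'].T@r.camera_info(n)['t']
        Q=cloud(n,Z['d'],rr);L=np.c_[(Q-P2)@MX,(Q-P2)@MY,Q[:,2]-P2[2]];R=np.hypot(L[:,1],L[:,2])
        G=Q[(abs(L[:,0])<.035)&(R>.118)&(L[:,2]>.105)];m=G.mean(0)
        d=cam-m;d-=d@MX*MX;d/=np.linalg.norm(d);m=m-.0063*d-P2
        print(n,k,len(G),'lever',round(.75+np.arctan2(m@MY,m[2]),3),'r',round(np.hypot(m@MY,m[2]),4))
z=lambda p,x0,y0,x1,y1,k:cv2.resize(p[y0:y1,x0:x1],None,fx=k,fy=k,interpolation=cv2.INTER_CUBIC)
cv2.imwrite('pics/c15.png',np.hstack([z(cv2.imread('pics/scene8.png'),180,190,310,270,3),z(cv2.imread('pics/top8.png'),360,150,500,230,3)]))
E
```

```text
above 40.5 [ 0.5254 -0.3103  0.3153] F [ 0.6 -0.1  0.1] op 0.0002
-0.27 False 41.92 [ 0.5273 -0.2871  0.2084] F [ 0.9 -0.6 -1. ] op -0.0004
-0.38 False 42.31 [ 0.5286 -0.2736  0.2036] F [-0.  -0.6 -0.6] op -0.0002
 44.87 [0.5004 0.0486 0.3397] F [-0.3 -0.4  0.4] op 0.0001
top 7 173 lever 1.069 r 0.13
top 8 179 lever 1.106 r 0.1297
scene 7 95 lever 1.083 r 0.1293
scene 8 92 lever 1.123 r 0.1298
```

View pics/c15.png

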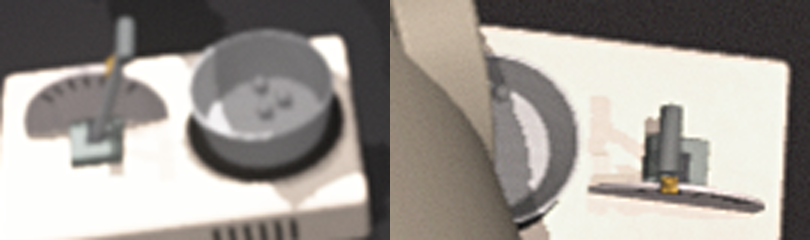

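View pics/scene8.png

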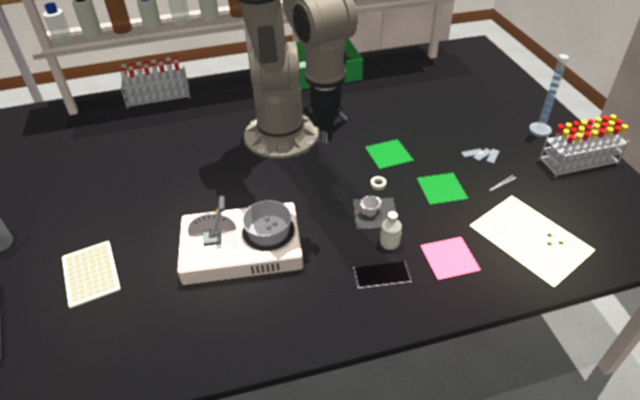

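The lever measures 1.106 (top) and 1.123 (scene), against 1.100 and 1.117 for the pointer. The last scene picture shows the cup upright on the mat at (370,207), and the bottle, tape and phone are where they were. Handing in.

```bash
python3 -c "
from rig import r
r.hold(.3);print(r.get_obs()['clock']);print(r.sign_off())"
```

```text
45.1667
the job is handed in; nothing more can be done
None
```

The job is done and handed in at 45.2 s of the 72 s allowed; the hand-in gave no verdict.

I pushed the lever to its stop, poured the six balls into the bowl, stood the empty cup back on the grey mat, then set the lever to the pointer in two pushes.

**Last checks**
- **Balls:** after the pour the top camera showed all six in the bowl. In the final pictures the arm and the bowl wall hid some of them, so I did not count again.
- **Cup:** it is upright and empty on the mat, with the gripper well clear.
- **Lever:** it measures 1.106 rad (top) and 1.123 rad (scene) against 1.100 and 1.117 for the pointer. That is about 0.006 rad apart in each view, and the allowance is 0.09 rad.
- **Pointer, bottle, tape and phone:** none showed any visible shift.

**What disagreed:**
- **Pivot position:** my first estimate, from the mill's outline, was about 3.5 mm off along the mill's y compared with the lever at its stop and the bowl rim. I used the corrected position for the final angles.
- **Lever at its stop:** the uncorrected readings were 0.05–0.09 rad. I took it as at the stop because the finger was pressing down with about 16 N and the lever looked unchanged after I backed off.

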